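# Open the flush shutter and load the sample

### The arm

A 7-joint arm with a two-finger parallel gripper is mounted at the origin on the work surface. World frame = base frame: x ahead of the robot, y to its left, z up, the work surface at z = 0. Lengths are in m, angles in rad, forces in N, time in s.
With the tool pointing down it reaches from about 0.4 to 0.85 m from the base axis. Payload 6.9 kg.
Tool frame: the origin (TCP) lies midway between the tips of the shut fingers; the grasp point (between the pads) lies behind it (ctrl.pinch_z is the z of the grasp point in the tool frame, in m); z points along the fingers, y is the line along which they close (so a half turn about z gives the same grasp; the last joint's range is limited). The gripper opens to 85 mm and grips with 20 to 120 N. Pads are 22 mm wide; open, the fingers measure 114 mm over their backs; the gripper's body (76 mm by 85 mm) begins 54 mm behind the grasp point. The pads swing forward as they close: fully open they stand 13 mm farther back than shut.
Start: joints at [1.413, 0.507, -0.238, 1.5, 0.126, 1.149, -0.155], TCP at [0.162, -0.604, 0.231] pointing down, gripper open.
Joint ranges: [-3.08, 3.08], [-0.24, 2.05], [-1.43, 1.35], [0, 2.5], [-1.52, 4.66], [0.17, 1.96], [-2.89, 2.89]. Speed limits (rad/s): [2.39, 2.39, 3.14, 3.14, 3.14, 3.14, 3.14].

### API

Orientations are given as a unit quaternion [w, x, y, z].
In Python, from station import ctrl, get_state, vision, ticket, models gives the robot as it stands. Calls block until the motion is done:
- ctrl.movep(position, orientation): joint-space move of the TCP to a pose.
- ctrl.movel(position, frame=None, max_speed=0.15): straight line of the TCP; frame=None keeps the orientation; max_speed is the mean speed in m/s.
- ctrl.set_joints(angles): joint-space move.
- ctrl.ungrasp() and ctrl.close_gripper(force=None): open the fingers fully, or close them until they stop; force is the grip in N (None keeps the last).
- ctrl.pause(seconds).
- ctrl.ik(position, orientation): joint angles nearest the present ones, or None.
- get_state(): the state.
- vision.grab_frame(name): name is "scene" or "top" or "wrist"; returns (picture, depth): 420x560x3 uint8, blue, green, red; 420x560 float32, m along the optical axis (not along the pixel's ray), 0 where there is no reading.
- vision.camera_info(name): a dict with "mtx" (3x3 intrinsics, pixels), "R" (3x3) and "t" (3): a world point X has camera coordinates R X + t; the wrist camera has in their place "hand_eye" (4x4, takes a point from camera to tool coordinates, whose origin is the TCP and whose axes are the flange's). Camera axes: x right, y down, z forward; pixel columns grow to the right and rows downward; lengths in m; the calibration is good to about 2 mm. A picture is of the moment at which its call begins: read the wrist's pose just before it. camera_info takes no time and is no camera call.
A pose or a line that the arm cannot do raises ctrl.Unreachable and nothing moves.
- ticket.close_job(): hands the job in; it is judged then, once.
Trained networks look in the newest picture that a camera, given by its name, has taken for a name from the list of things; names that differ only in an ending like _2 or _b are one class to them, and where a whole thing is asked for, a point or a joint stands for the part that bears it (a point fixed in the world has none). Each returns a list of dicts, best first, with "p" (0 to 1); they miss things now and then, are a little off and sometimes report something else, mostly with a low value. They report only what shows in the picture. A call takes as long as a camera call.
- models.recognise(camera, target): "point" ([column, row] in pixels, amid what is visible of it).
- models.masks_of(camera, target): "mask" (420x560 bool, what is visible of it) and "point" ([column, row] in pixels, amid what is visible of it).
The state is a dict: "time": time; "qpos": joint angles; "qd": joint speeds; "tau": joint torques, N m; "tcp_pos": TCP position; "eef_rot": TCP orientation; "contact_force": force on the tool from outside, world axes, zero at the start; "wrist_torque": the same for the moment, N m; "width": finger opening in m; "gripper_force": force on a finger pad.
Only numpy, scipy, OpenCV 4.12 (cv2) and the standard library are available. Lean on these libraries where they do the work, as an engineer would, in place of code of your own. Each camera call takes 0.05 s, during which the arm holds its last target. There are 200 camera calls.

### The job

Slide the flush shutter plate of the sample conditioner fully open; it has no handle, so press fingertips on it and drag it, never pressing on the conditioner or its plate with more than 22 N. Then lower the tall jar into the uncovered well so that it stands upright on the well's floor, let go of it only once it is down in the well, and leave the shutter open and the squat jars and the beaker where they are.

Things in the scene. Friction and masses are not known exactly. Their poses are not given: they have to be found in the camera images.
- track (a point): Centre of the conditioner's top, at rim height, with its axes. The plate's centre is at own x = 0, own y = -39 mm + the shutter's value. The plate's top lies 0 to 10 mm below the rim, different at every start, and its ways may slope, so its height can change by 1.5 mm along the travel; this is not measured and must be felt.
- shutter (a joint): Travel of the plate along the box's own +y, m: 0 shut, 0.064 fully open at its stop; starts 0 to 0.006. Dragging takes about 5 N; it stays where left. The plate is sprung: pressed, it gives 1 mm per 8 N down to a hard stop at 4 mm (32 N). Fingertip friction varies: a press of 9 N may slip, 13 N or more drags it.
- well (a point): Centre of the floor of the round well, 46 mm across, at the box's own y = -68 mm, 36 mm below the rim top (the lowest 16 mm is the round bore, above it the recess); z up. Covered by the plate until the shutter is open.
- jar_mid (a point): Centre (half-way up) of the loose tall jar to be loaded: clear glass, paper label, black cap, 40 mm across, 80 mm high, about 0.15 kg, standing on the bench; z is its axis, up. In the well its top 44 mm stands above the rim, so grip it high: fingertips more than 38 mm above its foot.
- squat_a: Bystander: a squat capped glass jar, 42 mm across, 45 mm high, loose; origin under its centre.
- squat_b: Bystander: a second squat jar, the same.
- beaker: Bystander: an open glass beaker, 76 mm across, 100 mm high, loose; origin under its centre.
- unit: Sample conditioner: white box with black foot, fixed to the bench, 150 mm (own x) by 260 (own y), rim top 97 mm above the bench; origin on the bench under its centre, z up, turned up to 0.3 rad. Inside the rim (15 mm wide on the long sides, 30 at the ends) a recess 120 by 200 mm holds the shutter, a flat grey plate 116 (x) by 122 (y) by 4 mm with printed lines and no handle.
- jar: The tall jar as a solid; origin under its centre.

How it is judged:
On the way:
1. the shutter has been slid fully open, within 6 mm of its stop (value of joint shutter above 0.058 m), for 0.2 s.
At the end, for the whole second after the job is handed in: The shutter is open to within 6 mm of its stop; the tall jar stands in the well, at rest, its centre within 7 mm of the well's axis, within 4 mm of the floor and within 0.12 rad of upright; the robot touches nothing (value of joint shutter above 0.058 m and horizontal distance between jar_mid and well below 0.007 m and z of jar_mid in the frame of well between 0.035 and 0.044 m and angle between jar_mid's own z axis and vertical below 0.12 rad and linear speed of jar below 0.02 m/s).
It fails at once if the robot pressed on the conditioner or its plate with more than 22 N (contact force between any of the fingers, the arm and unit above 22 N).
It fails at once if the tall jar was let go over the well more than 18 mm above its seat (contact force between the fingers and jar below 0.02 N and horizontal distance between jar_mid and well below 0.03 m and z of jar_mid in the frame of well above 0.058 m).
It fails at once if a squat jar or the beaker was moved more than 30 mm (distance of any of squat_a, squat_b, beaker from where it was at the start of the episode above 0.03 m).
It also fails if it takes over 64 s, if anything falls off the work surface, if the arm or the gripper's body presses on something with over 40 N, if the wrist force passes 120 N, or if a joint passes its speed limit or range.

## Working session

There is one attempt and no reset: what is moved stays moved. The work goes in short steps, each a Python script; the robot and the scene stay as the last script left them, time stands still between calls to the robot, and variables do not carry over. Pictures are saved under pics/ and viewed, at most 10 in all, crops included, and the job is handed in when it is done.

```bash
ls; mkdir -p pics
cat > h.py <<'E'
import numpy as np, cv2
from station import ctrl,get_state,vision,ticket,models
from scipy.spatial.transform import Rotation as Ro
def cam(name):
    c=vision.camera_info(name)
    if 'R' in c: return np.array(c['mtx']),np.array(c['R']),np.array(c['t'])
    s=get_state();w,x,y,z=s['eef_rot'];T=np.eye(4);T[:3,:3]=Ro.from_quat([x,y,z,w]).as_matrix();T[:3,3]=s['tcp_pos']
    M=np.linalg.inv(T@np.array(c['hand_eye']));return np.array(c['mtx']),M[:3,:3],M[:3,3]
def cloud(d,c):
    K,R,t=c;v,u=np.mgrid[:d.shape[0],:d.shape[1]]
    P=np.stack([(u-K[0,2])/K[0,0]*d,(v-K[1,2])/K[1,1]*d,d],-1)
    return (P-t)@R
def plane(px,z,c):
    K,R,t=c;r=R.T@np.linalg.solve(K,[px[0],px[1],1.]);o=-R.T@t
    return o+r*(z-o[2])/r[2]
def down(yaw): # tool z down, tool y axis at world angle yaw
    y=np.array([np.cos(yaw),np.sin(yaw),0]);z=np.array([0,0,-1.]);x=np.cross(y,z)
    q=Ro.from_matrix(np.stack([x,y,z],1)).as_quat();return [q[3],q[0],q[1],q[2]]
E
python3 - <<'E'
from h import *
s=get_state();print(s['time'],s['tcp_pos'],s['eef_rot'],s['contact_force'],s['width'],ctrl.pinch_z)
ims=[]
for n in ['scene','top']:
    c=cam(n);im,d=vision.grab_frame(n);np.savez(f'{n}.npz',im=im,d=d);ims.append(im)
    P=cloud(d,c)
    for t in ['unit','shutter','jar_mid','squat_a','beaker']:
        for r in models.masks_of(n,t)[:3]:
            m=r['mask']&(d>0);Q=P[m]
            print(n,t,round(r['p'],2),np.round(r['point']),m.sum(),np.round(np.median(Q,0),3) if len(Q) else '',np.round(np.percentile(Q[:,2],[5,95]),3) if len(Q) else '')
            if t=='unit' : np.save(f'{n}_unit.npy',r['mask']) if r['p']>.5 else 0
cv2.imwrite('pics/a.png',np.vstack([cv2.resize(i,(400,300)) for i in ims]))
for n,i in zip('st',ims): cv2.imwrite(f'pics/{n}.png',i)
E
```

```text
pics
0.0 [ 0.1621425  -0.6030615   0.23039164] [-9.22291736e-04  9.91377760e-01  1.31031556e-01 -1.35534123e-04] [ 0.97170522 -0.76028699 -0.5240345 ] 0.08541150300759356 -0.0187
scene unit 0.6 [300. 209.] 8587 [0.564 0.08  0.086] [0.016 0.098]
scene shutter 0.82 [282. 199.] 1976 [0.541 0.039 0.087] [0.084 0.09 ]
scene jar_mid 0.94 [151. 210.] 533 [ 0.568 -0.262  0.058] [0.007 0.081]
scene squat_a 0.82 [184. 280.] 430 [ 0.735 -0.157  0.043] [0.01  0.047]
scene squat_a 0.29 [302. 211.] 8575 [0.564 0.08  0.086] [0.015 0.098]
scene beaker 0.69 [282. 199.] 1991 [0.542 0.039 0.087] [0.084 0.09 ]
scene beaker 0.65 [424. 163.] 1220 [0.402 0.373 0.068] [0.01  0.099]
top unit 0.69 [288. 210.] 6791 [0.528 0.076 0.09 ] [0.077 0.1  ]
top shutter 0.66 [300. 208.] 2414 [0.538 0.04  0.089] [0.086 0.091]
top jar_mid 0.65 [284. 212.] 6809 [0.528 0.076 0.09 ] [0.077 0.1  ]
top jar_mid 0.56 [424. 200.] 348 [ 0.55  -0.259  0.079] [0.018 0.083]
top squat_a 0.75 [420. 155.] 267 [ 0.674 -0.277  0.045] [0.017 0.049]
top squat_a 0.62 [374. 136.] 241 [ 0.717 -0.158  0.046] [0.021 0.049]
top beaker 0.86 [161. 274.] 964 [0.379 0.39  0.054] [0.005 0.102]
top beaker 0.45 [424. 156.] 317 [ 0.673 -0.278  0.045] [0.004 0.049]
```

View pics/t.png

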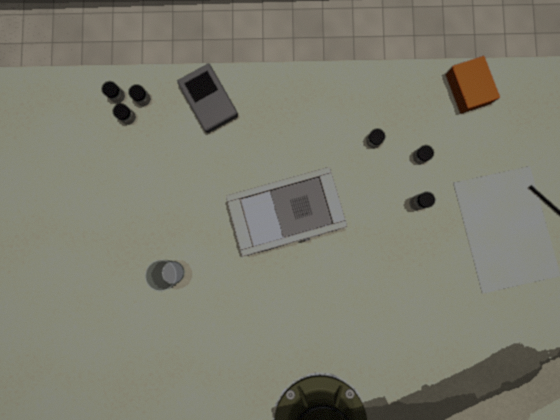

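Run:
```python
from h import *
for n in ['scene','top']:
    f=np.load(n+'.npz');P=cloud(f['d'],cam(n));m=np.load(n+'_unit.npy')
    k=m&(P[...,2]>.093)&(P[...,2]<.103)
    r=cv2.minAreaRect((P[k][:,:2]*1000).astype(np.float32));print(n,r)
    for t,lo,hi,box in [('jar',.07,.09,(.5,.62,-.31,-.21)),('sqA',.04,.05,(.63,.71,-.32,-.24)),('sqB',.04,.05,(.68,.77,-.2,-.12)),('jarband',.03,.07,(.5,.62,-.31,-.21))]:
        k=(P[...,2]>lo)&(P[...,2]<hi)&(P[...,0]>box[0])&(P[...,0]<box[1])&(P[...,1]>box[2])&(P[...,1]<box[3])
        Q=P[k];print(n,t,k.sum(),np.round([Q.min(0),Q.max(0),Q.mean(0)],3).tolist() if len(Q) else '')
```

```text
scene ((533.5305786132812, 75.9784927368164), (156.1725311279297, 260.9108581542969), 14.331415176391602)
scene jar 221 [[0.535, -0.287, 0.07], [0.577, -0.248, 0.085], [0.558, -0.266, 0.079]]
scene sqA 254 [[0.658, -0.304, 0.04], [0.701, -0.262, 0.049], [0.681, -0.283, 0.045]]
scene sqB 276 [[0.703, -0.181, 0.04], [0.746, -0.14, 0.05], [0.726, -0.16, 0.045]]
scene jarband 194 [[0.547, -0.287, 0.03], [0.578, -0.247, 0.07], [0.569, -0.261, 0.05]]
top ((528.4939575195312, 76.15025329589844), (150.9474639892578, 259.8738708496094), 14.697958946228027)
top jar 226 [[0.532, -0.287, 0.071], [0.572, -0.248, 0.086], [0.552, -0.267, 0.081]]
top sqA 211 [[0.656, -0.303, 0.04], [0.696, -0.263, 0.05], [0.676, -0.282, 0.046]]
top sqB 205 [[0.701, -0.18, 0.04], [0.742, -0.14, 0.05], [0.722, -0.16, 0.046]]
top jarband 91 [[0.532, -0.273, 0.03], [0.572, -0.247, 0.07], [0.548, -0.253, 0.051]]
```

The top view shows the conditioner at about (285,212). The grey plate lies on its right side (world -y), around (303,207). The tall jar is at (424,200), squat jars are at (424,153) and (376,137), and the beaker is at (170,273). I'll go to the plate and feel for it.

```bash
cat >> h.py <<'E'
C=np.array([.531,.076]);A=0.253
def own(x,y): return C+np.array([np.cos(A)*x-np.sin(A)*y,np.sin(A)*x+np.cos(A)*y])
def F(n=5):
    v=[]
    for _ in range(n): v.append(get_state()['contact_force']);ctrl.pause(.02)
    return np.mean(v,0)
E
python3 - <<'E'
from h import *
ctrl.close_gripper(30)
q=down(A+np.pi/2-np.pi)
ctrl.movep([*own(0,-36),.125],q);print(get_state()['time'])
im,d=vision.grab_frame('wrist');cv2.imwrite('pics/w1.png',im)
ctrl.movel([*own(0,-36),.102]);ctrl.pause(.2)
print(get_state()['time'],get_state()['tcp_pos'])
f0=F();print('tare',f0,np.std([get_state()['contact_force']],0))
z=.102
while z>.082:
    z-=.001;ctrl.movel([*own(0,-36),z]);ctrl.pause(.05);f=F(4)-f0
    print(round(z,4),np.round(f,1),round(get_state()['time'],2),np.round(get_state()['tcp_pos'],4))
    if f[2]>3: break
np.save('f0.npy',f0)
E
```

```text
Traceback (most recent call last):
station.Unreachable: the arm cannot take that pose within its joint ranges
```

Run:
```python
from h import *
print(get_state()['time'])
for nm,p in [('plate0',[*own(0,-36),.125]),('plateP',[*own(0,-36),.09]),('plate1',[*own(0,28),.085]),('jar',[.554,-.266,.05]),('jarup',[.554,-.266,.2]),('wellup',[*own(0,-68),.2]),('well',[*own(0,-68),.105])]:
    for k in range(4):
        a=A+np.pi/2*k; r=ctrl.ik(p,down(a)); print(nm,k,None if r is None else np.round(r,2))
```

```text
1.3667
plate0 0 None
plate0 1 None
plate0 2 None
plate0 3 None
plateP 0 None
plateP 1 None
plateP 2 None
plateP 3 None
plate1 0 None
plate1 1 None
plate1 2 None
plate1 3 None
jar 0 [ 0.75  0.73 -0.58  1.74  0.52  0.83  0.19]
jar 1 [ 0.92  0.83 -0.91  1.74  0.78  0.98  1.53]
jar 2 [ 0.34  0.68  0.12  1.74 -0.11  0.73 -2.38]
jar 3 [ 0.58  0.69 -0.28  1.74  0.26  0.75 -1.15]
jarup 0 [ 0.83  0.59 -0.72  1.57  0.41  1.14  0.28]
jarup 1 [ 0.98  0.68 -1.03  1.57  0.61  1.24  1.67]
jarup 2 [ 0.38  0.51  0.05  1.58 -0.03  1.05 -2.46]
jarup 3 [ 0.62  0.53 -0.35  1.58  0.2   1.08 -1.09]
wellup 0 None
wellup 1 None
wellup 2 None
wellup 3 None
well 0 None
well 1 None
well 2 None
well 3 None
```

Run:
```python
from h import *
q=down(A+np.pi/2-np.pi)
ctrl.set_joints([-0.05,.5,0,1.57,0,1.07,-1.37]);s=get_state();print(s['time'],s['tcp_pos'],s['eef_rot'],q)
ctrl.movep([*own(0,-36),.125],q);print(get_state()['time'])
im,d=vision.grab_frame('wrist');cv2.imwrite('pics/w1.png',im)
ctrl.movel([*own(0,-36),.102]);ctrl.pause(.2)
print(get_state()['time'],get_state()['tcp_pos'])
f0=F();print('tare',f0)
np.save('f0.npy',f0)
z=.102
while z>.082:
    z-=.001;ctrl.movel([*own(0,-36),z]);f=F(4)-f0
    print(round(z,4),np.round(f,1),round(get_state()['time'],2),np.round(get_state()['tcp_pos'],4))
    if f[2]>3: break
```

```text
4.05 [0.61349709 0.00481275 0.20912569] [3.86333876e-04 9.92258511e-01 1.24186280e-01 8.15659151e-04] [np.float64(0.0), np.float64(0.9920095389772143), np.float64(0.12616288906891188), np.float64(0.0)]Traceback (most recent call last):
  File "<stdin>", line 4, in <module>
station.Unreachable: the arm cannot take that pose within its joint ranges
```

Run:
```python
from h import *
q=[float(v) for v in down(A+np.pi/2-np.pi)]
p1=own(0,-36);p0=np.array(get_state()['tcp_pos'])
g=np.array([*p1,.125])
print(g)
for a in np.linspace(0,1,6):
    r=ctrl.ik(list(p0+(g-p0)*a),q);print(a,None if r is None else np.round(r,2))
for y in np.linspace(-3,3,13):
    r=ctrl.ik(list(g),down(y));
    if r is not None: print(y,np.round(r,2))
```

```text
[  9.54214484 -34.77797063   0.125     ]
0.0 [-0.05  0.5  -0.    1.57  0.    1.07 -1.37]
0.2 None
0.4 None
0.6000000000000001 None
0.8 None
1.0 None
```

Units slip on my side: I passed millimetres to `own`. I'll fix it.

```bash
sed -i 's/def own(x,y): return/def own(x,y):\n    x,y=x\/1000,y\/1000; return/' h.py
python3 - <<'E'
from h import *
q=down(A+np.pi/2-np.pi)
ctrl.movep([*own(0,-36),.125],q);print(get_state()['time'])
im,d=vision.grab_frame('wrist');cv2.imwrite('pics/w1.png',im)
ctrl.movel([*own(0,-36),.102]);ctrl.pause(.2)
print(get_state()['time'],get_state()['tcp_pos'])
f0=F();print('tare',f0)
np.save('f0.npy',f0)
z=.102
while z>.082:
    z-=.001;ctrl.movel([*own(0,-36),z]);f=F(4)-f0
    print(round(z,4),np.round(f,1),round(get_state()['time'],2),np.round(get_state()['tcp_pos'],4))
    if f[2]>3: break
E
```

```text
4.5917
5.1417 [0.54072797 0.0410425  0.10284579]
tare [ 0.06428373 -0.42930863 -0.22142647]
0.101 [0.1 0.2 0.2] 5.54 [0.54   0.0412 0.101 ]
0.1 [ 0.1 -0.3 -0.1] 5.86 [0.54   0.0412 0.0999]
0.099 [0.  0.6 0.2] 6.17 [0.54   0.0411 0.0989]
0.098 [-0.4  0.3  0.7] 6.49 [0.54   0.0412 0.098 ]
0.097 [0.1 0.4 0.3] 6.81 [0.54   0.0411 0.097 ]
0.096 [-0.1  0.2  0.7] 7.12 [0.54   0.0411 0.096 ]
0.095 [0.1 0.4 0. ] 7.44 [0.54   0.0411 0.095 ]
0.094 [0.3 0.3 0.1] 7.76 [0.54   0.0411 0.094 ]
0.093 [0.4 0.5 0.3] 8.07 [0.54   0.0411 0.093 ]
0.092 [0.1 0.4 0.4] 8.39 [0.54   0.0411 0.092 ]
0.091 [-0.4  0.4  0.4] 8.71 [0.54   0.0411 0.091 ]
0.09 [-0.5  0.4  0.2] 9.03 [0.54   0.0411 0.09  ]
0.089 [-0.   0.4  0.5] 9.34 [0.54   0.0411 0.089 ]
0.088 [0.2 0.7 0.1] 9.66 [0.54   0.0411 0.088 ]
0.087 [-0.2  0.4  2.3] 9.97 [0.5402 0.0412 0.0871]
0.086 [-1.1  0.5  6.7] 10.29 [0.5402 0.0412 0.0864]
```

View pics/w1.png

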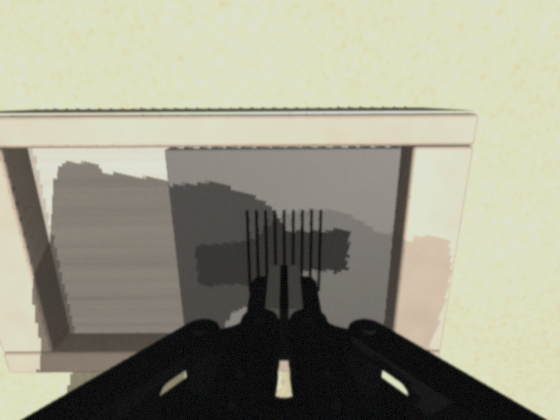

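The wrist view shows the plate from about (170,150) to (400,330), with the fingertips at (285,290) on its printed patch. Contact came at z≈0.087. Next I'll press to about 15.5 N and drag.

Run:
```python
from h import *
f0=np.load('f0.npy');z=.086;T=15.5
u=np.array([-np.sin(A),np.cos(A)])
for _ in range(5):
    f=F(4)-f0
    if f[2]>14.5: break
    z-=np.clip((T-f[2])/5.5,-.8,.8)/1000;ctrl.movel([*own(0,-36),z],max_speed=.02)
print(z,f,get_state()['time'])
y=-36
while y<34:
    y+=5;ctrl.movel([*own(0,y),z],max_speed=.04);f=F(3)-f0
    s=get_state();p=(np.array(s['tcp_pos'][:2])-C)@u*1000
    print(y,round(p,1),round(z,4),np.round(f,1),'along',round(f[:2]@u,1),round(s['time'],2))
    if np.linalg.norm(f)>19: print('high');z+=.0006
    z-=np.clip((T-f[2])/5.5,-.8,.8)/1000
    if f[:2]@u<-9 : break
ctrl.movel([*own(0,y-1),z+.012])
ctrl.movel([*own(0,y-1),.2])
im,d=vision.grab_frame('top');c=cam('top');cv2.imwrite('pics/t2.png',cv2.resize(im[140:280,200:380],(720,560)))
np.savez('top2.npz',im=im,d=d)
print(get_state()['time'])
```

```text
0.08392452183714201 [-3.71578239  0.55892985 15.02375107] 11.3083
-31 -32.1 0.0839 [-2.5 -2.  14.7] along -1.3 11.63
-26 -27.4 0.0838 [-3.3 -3.2 15.3] along -2.3 11.96
-21 -22.4 0.0837 [-3.1 -3.2 16.4] along -2.3 12.28
-16 -17.4 0.0839 [-2.9 -3.  16.3] along -2.1 12.61
-11 -12.4 0.0841 [-3.  -3.6 15.3] along -2.7 12.93
-6 -7.4 0.084 [-3.3 -3.2 16.2] along -2.3 13.26
-1 -2.3 0.0841 [-3.2 -3.6 16. ] along -2.7 13.58
4 2.7 0.0842 [-3.5 -3.6 16.3] along -2.6 13.91
9 7.7 0.0844 [-3.4 -3.5 16.1] along -2.6 14.23
14 12.7 0.0845 [-3.2 -3.4 14.8] along -2.5 14.56
19 17.7 0.0844 [-3.2 -3.1 16.5] along -2.2 14.88
24 22.7 0.0845 [-3.4 -3.7 16.4] along -2.7 15.21
29 27.0 0.0847 [-2.7 -4.9 15.4] along -4.1 15.53
34 30.6 0.0847 [-0.5 -8.2 14.6] along -7.8 15.86
17.0
```

View pics/t2.png

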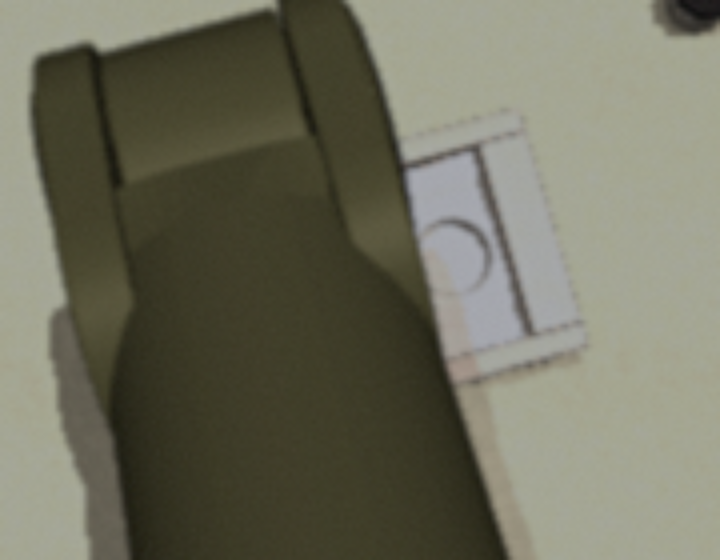

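Run:
```python
from h import *
# look at jar and well from the wrist
im,d=vision.grab_frame('wrist');c=cam('wrist');np.savez('w2.npz',im=im,d=d)
cv2.imwrite('pics/w2.png',im)
P=cloud(d,c);u=np.array([-np.sin(A),np.cos(A)]);v=np.array([np.cos(A),np.sin(A)])
Y=(P[...,:2]-C)@u*1000;X=(P[...,:2]-C)@v*1000
for y in range(-100,0,6):
    k=(abs(Y-y)<2)&(abs(X-25)<4)&(d>0)
    if k.sum(): print(y,np.round(np.median(P[k][:,2]),4),k.sum())
print(get_state()['tcp_pos'])
```

```text
-100 0.0871 206
-94 0.077 54
-88 0.0767 55
-82 0.0769 55
-76 0.0766 55
-70 0.0765 44
-64 0.0769 52
-58 0.0767 55
-52 0.077 56
-46 0.0766 56
-40 0.0768 45
-34 0.087 60
-28 0.0871 57
-22 0.0872 59
-16 0.0872 59
-10 0.0876 58
-4 0.0875 58
[0.52201236 0.10783663 0.19876091]
```

The shutter is open: the circular well shows at about (455,257) in the crop, and the plate edge sits at own y≈-37, as it should when fully open. Next I'll localise the well and take close looks over the well and the jar.

```bash
cat >> h.py <<'E'
def wellfit(d,c):
    P=cloud(d,c);w=own(0,-68);r=np.hypot(P[...,0]-w[0],P[...,1]-w[1])
    k=(d>0)&(r<.032)&(P[...,2]<.0715)&(P[...,2]>.05)
    K,R,t=c
    # bore rim = hull of the opening: project each low pixel's ray on the ledge plane
    vv,uu=np.nonzero(k)
    if len(uu)<50: return len(uu)
    Q=np.array([plane((a,b),.0768,c)[:2] for a,b in zip(uu,vv)])
    (cx,cy),rad=cv2.minEnclosingCircle((Q*1000).astype(np.float32))
    return len(uu),cx,cy,rad,np.median(P[k][:,2])
E
python3 - <<'E'
from h import *
print('nominal',own(0,-68)*1000)
f=np.load('w2.npz');print(wellfit(f['d'],cam('wrist')))
ctrl.ungrasp()
p=own(0,-68);q=down(A-np.pi/2)
ctrl.movep([p[0]-.06,p[1],.21],q);ctrl.pause(.2)
c=cam('wrist');im,d=vision.grab_frame('wrist');print(wellfit(d,c));cv2.imwrite('pics/w3.png',im)
P=cloud(d,c)
n='top'
g=cam('top');m=cv2.cvtColor
k=(P[...,2]>.092)&(P[...,2]<.103);print('rim z',np.median(P[k][:,2]))
ctrl.movep([.554-.06,-.266,.21],q);ctrl.pause(.2)
c=cam('wrist');im,d=vision.grab_frame('wrist');P=cloud(d,c);cv2.imwrite('pics/w4.png',im)
k=(d>0)&(P[...,2]>.074)&(P[...,2]<.09)&(np.hypot(P[...,0]-.554,P[...,1]+.266)<.04);print(k.sum(),np.percentile(P[k][:,2],[5,50,95]))
print(cv2.minEnclosingCircle((P[k][:,:2]*1000).astype(np.float32)),P[k].mean(0))
print(get_state()['time'],get_state()['qpos'])
E
```

```text
nominal [548.02105136  10.16472214]
(2310, 547.901123046875, 11.075021743774414, 22.364736557006836, np.float64(0.060892509351893886))
(2720, 547.67041015625, 9.906904220581055, 22.536867141723633, np.float64(0.060797387520220396))
rim z 0.09664105803113085
2133 [0.07855679 0.07972424 0.08087089]
((553.385498046875, -268.96295166015625), 19.9840145111084) [ 0.5539236  -0.26889657  0.07971705]
19.9 [ 0.37602107  0.42344246  0.10660566  1.70820467 -0.05213118  1.01256047
 -0.81450092]
```

```bash
python3 -c "
import cv2,numpy as np
a=[cv2.resize(cv2.imread(f'pics/{n}.png'),(400,300)) for n in ('w3','w4')];cv2.imwrite('pics/w34.png',np.hstack(a))"
```

```text
(no output)
```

View pics/w34.png

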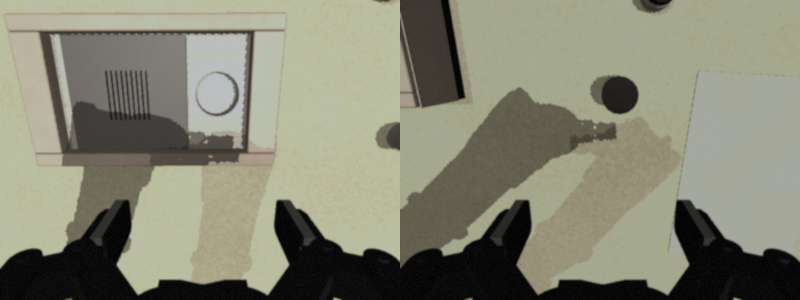

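The left view shows the well at about (216,93), uncovered, with the plate clear of it. The right view shows the jar cap at about (620,95) with free space around it. I'll grasp the jar now.

Run:
```python
from h import *
q=down(A-np.pi/2);J=[.5535,-.269];W=[.5478,.0102]
ctrl.movep([*J,.15],q);ctrl.movel([*J,.043],max_speed=.12);ctrl.pause(.2);f0=F()
ctrl.close_gripper(30);ctrl.pause(.2);s=get_state();print(s['width'],s['gripper_force'],s['tcp_pos'],F()-f0,s['time'])
ctrl.movel([*J,.17],max_speed=.1);ctrl.pause(.2);s=get_state();print(s['width'],s['gripper_force'],F()-f0)
ctrl.movep([*W,.17],q);ctrl.pause(.3);s=get_state();print(s['tcp_pos'],s['time'],F()-f0)
im,d=vision.grab_frame('wrist');c=cam('wrist');P=cloud(d,c)
np.savez('w5.npz',im=im,d=d);cv2.imwrite('pics/w5.png',im)
im,d=vision.grab_frame('scene');cv2.imwrite('pics/s5.png',cv2.resize(im[100:280,150:390],(720,540)))
print(get_state()['time'])
```

```text
0.03945937340866015 30.50297610461712 [ 0.55348845 -0.2689349   0.04305706] [-0.44079317  0.39685496  2.02213291] 22.3417
0.03921173660973449 30.342193096876144 [-0.37438532 -0.07640647 -1.77258103]
[0.54793191 0.00909471 0.16994254] 25.5083 [ 0.25238551 -0.17377224 -1.74757789]
25.6917
```

View pics/s5.png

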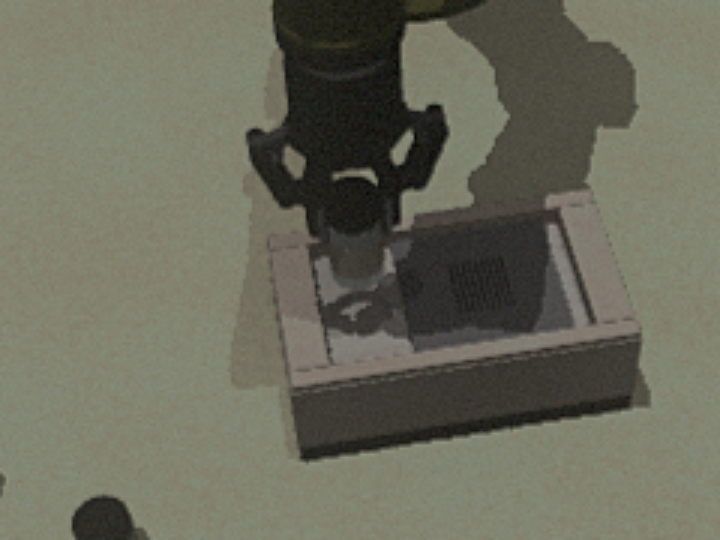

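The jar hangs upright in the grip at about (357,235), above the open well. I'll lower it with force checks.

Run:
```python
from h import *
W=[.5478,.0102]
ctrl.movel([*W,.126],max_speed=.06);ctrl.pause(.3);f0=F();s=get_state();print(s['tcp_pos'],s['time'])
z=.126
while z>.1025:
    z-=.002;ctrl.movel([*W,z],max_speed=.03);f=F(3)-f0;s=get_state()
    print(round(z,4),np.round(f,1),np.round(s['tcp_pos'],4),round(s['time'],2))
    if f[2]>6 or np.linalg.norm(f[:2])>8: print('contact');break
```

```text
[0.54786703 0.01018292 0.12618575] 26.9583
0.124 [-0.3  0.6 -0.1] [0.5477 0.0102 0.1239] 27.26
0.122 [-0.2  0.   0. ] [0.5477 0.0102 0.1219] 27.56
0.12 [0.  0.3 0.1] [0.5477 0.0102 0.1199] 27.86
0.118 [0.1 0.4 0.1] [0.5478 0.0102 0.1179] 28.16
0.116 [0.4 0.5 0.5] [0.5478 0.0102 0.1159] 28.46
0.114 [0.5 0.2 0.2] [0.5477 0.0102 0.1139] 28.76
0.112 [-0.5  0.   0.2] [0.5478 0.0102 0.112 ] 29.06
0.11 [-0.3  0.2  0.3] [0.5478 0.0102 0.1099] 29.36
0.108 [-0.3  0.2 -0.1] [0.5477 0.0102 0.1079] 29.66
0.106 [-0.3  0.2 -0. ] [0.5477 0.0102 0.1059] 29.96
0.104 [0.3 0.3 1.3] [0.548  0.0102 0.1041] 30.26
0.102 [-3.7  1.8 16.3] [0.5483 0.0107 0.1036] 30.56
contact
```

The jar has touched the floor at the expected height with no sideways contact. I'll ease the load, release it and check.

Run:
```python
from h import *
W=[.5478,.0102]
ctrl.movel([*W,.104],max_speed=.03);print(F())
ctrl.ungrasp();ctrl.pause(.2);print(F(),get_state()['width'])
ctrl.movel([*W,.2],max_speed=.1)
ctrl.movel([W[0]-.07,W[1],.23]);ctrl.pause(.2)
c=cam('wrist');im,d=vision.grab_frame('wrist');P=cloud(d,c);cv2.imwrite('pics/w6.png',im)
k=(d>0)&(P[...,2]>.13)&(P[...,2]<.15)&(np.hypot(P[...,0]-W[0],P[...,1]-W[1])<.04);print(k.sum(),P[k].mean(0),cv2.minEnclosingCircle((P[k][:,:2]*1000).astype(np.float32)))
print(np.linalg.lstsq(np.c_[P[k][:,:2],np.ones(k.sum())],P[k][:,2],rcond=None)[0])
u=np.array([-np.sin(A),np.cos(A)]);v=np.array([np.cos(A),np.sin(A)])
Y=(P[...,:2]-C)@u*1000;X=(P[...,:2]-C)@v*1000
for y in range(-48,-26,2):
    m=(abs(Y-y)<1)&(abs(X-20)<6)&(d>0)
    if m.sum(): print(y,np.round(np.median(P[m][:,2]),4))
print(get_state()['time'],get_state()['contact_force'])
```

```text
[-0.54770802  0.04990099 -1.08919716]
[-0.00543202  0.04857334 -0.23465494] 0.08510777977615867
3058 [0.54805965 0.00932955 0.14076333] ((547.5448608398438, 9.18504524230957), 19.97449493408203)
[-0.00137402  0.00093915  0.14150762]
-48 0.0768
-46 0.0768
-44 0.0766
-42 0.0768
-40 0.0768
-38 0.077
-36 0.086
-34 0.0871
-32 0.0869
-30 0.087
-28 0.0871
33.7083 [0.19807079 1.11058689 0.3791882 ]
```

View pics/w6.png

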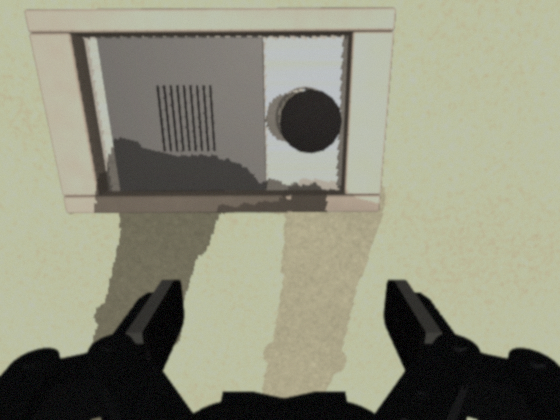

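The jar cap is at (310,120). It is level, 0.141 m high as expected and about 1 mm off the well axis. The plate edge at own y≈-36.5 is at its open position, so I'm handing in.

```bash
python3 -c "
from station import ticket
print(ticket.close_job())"
```

```text
the job is handed in; nothing more can be done
None
```

The shutter is fully open, the tall jar stands upright on the well floor about 1 mm off its axis, the squat jars and beaker were not touched, and the job was handed in at about 34 s; the judge's verdict was not shown.

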